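Fit the UPS battery and click its cover shut

TASK

Fit the new blue battery into the open battery bay of the power-backup unit: lower it (do not drop it) flat onto the bay floor with its terminals at the end of the bay that has the red and black contacts. Then slide the unit's cover along its rails over the bay, all the way home, until its orange tab clicks down behind the ledge. Leave the spent grey battery, the screwdriver, the carton and the roll of tape where they are.

Things in the scene. Friction and masses are not known exactly. Their poses are not given: they have to be found in the camera images.
- ups: Power-backup (UPS) tower unit lying on its side, fixed: dark grey box 310 x 176 x 104 mm (x, y, z). Origin: centre of its underside; z up; +x to the front bezel (button, lamps), the end with the bay; yaw within 0.3 rad. The cover slides along x on the upper face, in two rails whose lips are 132 mm apart and reach 105.5 mm above the desk. Cover's underside: 96 mm above the desk.
- bay (a point): Where the seated battery's centre belongs: 60 mm above the desk, 72.5 mm along +x from the unit's origin; axes as the unit's. The bay is a well 107 (x) x 132 (y) mm, floor 34 mm and end walls 90 mm above the desk. Two ribs along x, 18 mm high, 58 mm apart inside, guide the battery's long sides; above them (52 mm over the desk) fingers have room. Red and black contacts at its +x end.
- battery_center (a point): Centre of the new battery: blue block 97 (x) x 48 (y) x 52 (z) mm, about 0.45 kg, loose, upright on the desk. Its +x points to its terminal end; at the start within 0.5 rad of world +x. In the bay its x lies along the unit's +x. Seated, its top is 86 mm above the desk; above 90 mm it would block the cover.
- battery_terminals (a point): Point on the new battery between its red and black terminals, 41 mm from its centre along its +x and 17 mm above its centre; the terminals lie in a step and do not stand above the battery's top.
- cover (a joint): Sliding cover, light grey plate 131 (x) x 140 (y) x 4 mm, top 100 mm above the desk. Value in m: 0 = fully home over the bay, grows as it slides back to the unit's -x (up to 0.163); starts at 0.128 to 0.160, bay clear. About 1.5 N moves it; over the last 15 mm its tab rides up the ledge (up to about 8 N) and snaps down just before the firm stop at 0. It stays where it is left.
- grip_bar (a point): Centre of the grip bar moulded across the cover: 10 (x) x 80 (y) mm, standing from 100 to 120 mm above the desk; this point is 110 mm above the desk. It moves with the cover; with the cover home it is 77.5 mm along the unit's +x from the unit's origin. Push its -x face to close the cover.
- cover_tab (a joint): Bending of the cover's flexible tab in rad: 0 = flat (relaxed), about 0.15 = lifted while it rides over the ledge. Back to 0 with the cover home means that it has clicked.
- tab_end (a point): Outer end of the tab: orange springy tongue 34 (x) x 28 (y) mm in the middle of the cover's +x edge; this point is 67.5 mm along +x from the grip bar.
- spent_center (a point): Centre of the spent battery: grey, same shape and size as the new one, standing on the desk. To be left alone. It and the new battery may have changed places.
- screwdriver: Screwdriver lying on the desk beyond the batteries, 200 mm long; to be left alone. Origin under its middle.
- carton: Cardboard bulb carton 115 x 65 x 65 mm lying on the desk; to be left alone. Origin at the centre of its underside.
- tape: Roll of tape, 100 mm across, 24 mm high, flat on the desk; to be left alone. Origin at the centre of its underside.
Things that resemble listed ones, but are neither listed nor needed, are in the scene too. What is shaped like the part that bears battery_center but green or pink is not meant.

How it is judged:
By the outcome, as a careful person would: the job done as asked, in the order asked, and still so for the second after the job is handed in, with the robot touching nothing.
It also fails if it takes over 48 s, if anything falls off the work surface, if the arm or the gripper's body presses on something with over 40 N, if the wrist force passes 120 N, or if a joint passes its speed limit or range.

ROBOT

A 6-joint arm with a two-finger parallel gripper is mounted at the origin on the work surface. World frame = base frame: x ahead of the robot, y to its left, z up, the work surface at z = 0. Lengths are in m, angles in degrees, forces in N, time in s.
With the tool pointing down it reaches from about 0.3 to 0.75 m from the base axis. Payload 8.5 kg.
Tool frame: the origin (TCP) lies between the finger pads; the fingertips stand 19 mm ahead of it and the grasp point (between the pads) is the TCP; y points along the fingers, x is the direction in which the jaws open and shut, and the axes are right-handed (so a half turn about y gives the same grasp; the last joint's range is limited). The gripper opens to 88 mm and grips with 3 to 60 N. Pads are 18 mm wide; open, the fingers measure 123 mm over their backs; the gripper's body (75 mm by 187 mm) begins 45 mm behind the grasp point.
Start: joints at [52.752, 21.807, 74.336, -0, 83.858, -12.336], TCP at [0.232, 0.499, 0.22] pointing down, gripper open.
Joint ranges: [-178.18, 178.18], [-50.72, 133.34], [12.68, 142.11], [-81.47, 261.47], [9.98, 163.14], [-165.26, 165.26]. Speed limits (degrees/s): [136.94, 136.94, 180, 180, 180, 180].

INTERFACE

Orientations are given as a 3x3 rotation matrix whose columns are the frame's x, y, z axes.
In Python, from station import manip, imaging, ticket gives the robot as it stands.
- The arm moves only by the shell command python3 -m creep 'ROWS' [OPENING] [FORCE]. ROWS is JSON, a list of rows, each a list of 2 entries, a list of its own where there are three numbers: the shift along the tool's x, y, z in units of 60 mm (1.0 is 60 mm), then the turn about the tool's y in units of 5 degrees (1.0 is 5 degrees). In form: [[[tx, ty, tz], turn], ...]. A call has 1 to 12 rows; each row shifts and turns the commanded pose from where the row before left it, along the tool's axes as they then stand; what a row does not reach is not made up. A row lasts 1/8 s, in which the tool goes at most 62.5 mm and 10.7 degrees, less where a joint would pass 70% of its speed; a pose out of reach is approached as far as the arm can. A call is refused whole if a number of a shift passes 1 or a number of a turn 1, either way. A call with a gripper value outside its range is refused whole. OPENING is the gripper's target within -1 to 1 (fully open at 1, half-way at 0, shut at -1), set as the call begins (- or left out, the last holds). The fingers move at their own pace and stop on an object; FORCE is the grip in N (left out, the last holds). Time passes only in rows, so rows that do not move let the fingers close. It gives the time, the measured TCP pose, the force and the opening at its end, in the units of the state.
- manip.get_state(): the state, without advancing time (a new reading comes with each control period).
- imaging.get_image(name): name is "scene" or "top"; returns a dict with "img" (384x512x3 uint8, red, green, blue), "z_map" (384x512 float32, m along the optical axis (not along the pixel's ray), 0 where there is no reading), "intrinsics" (3x3 intrinsics, pixels), "R" (3x3) and "t" (3): a world point X has camera coordinates R X + t. Camera axes: x right, y down, z forward; pixel columns grow to the right and rows downward; lengths in m; the calibration is good to about 2 mm. A picture is of the moment at which its call begins.
- ticket.sign_off(): hands the job in, once; it reports no verdict.
Trained networks look in a picture, given as the dict that the camera call returned (one of the last four; its "shot" number tells which), for a name from the list of things; names that differ only in an ending like _2 or _b are one class to them, and where a whole thing is asked for, a point or a joint stands for the part that bears it (a point fixed in the world has none). Each returns a list of dicts, best first, with "p" (0 to 1); they miss things now and then, are a little off and sometimes report something else, mostly with a low value. They report only what shows in the picture. A call takes as long as a camera call. They do not tell look-alikes from the thing itself.
- imaging.find_in(target, picture): "location" ([column, row] in pixels, amid what is visible of it).
- imaging.trace(target, picture): "region" (384x512 bool, what is visible of it) and "location" ([column, row] in pixels, amid what is visible of it).
The state is a dict: "t": time; "joints": joint angles; "qvel": joint speeds; "effort": joint torques, N m; "ee_pos": TCP position; "eef_rot": TCP orientation; "force": force on the tool from outside, world axes, zero at the start; "ft_torque": the same for the moment, N m; "finger_gap": opening from 0.0 (shut) to 1.0 (fully open).
Only numpy, scipy, OpenCV 4.12 (cv2) and the standard library are available. Lean on these libraries where they do the work, as an engineer would, in place of code of your own. Each camera call takes 0.05 s, during which the arm holds its last target.

## Working session

There is one attempt and no reset: what is moved stays moved. The work goes in short steps, Python scripts to look and compute and a shell command to move; the robot and the scene stay as the last step left them, time stands still between calls to the robot, and variables do not carry over. Pictures are saved under pics/ and viewed, and the job is handed in when it is done.

```bash
mkdir -p pics; ls; python3 - <<'E'
from station import manip, imaging, ticket
import cv2,pickle,numpy as np
s=manip.get_state(); print({k:np.round(v,3).tolist() for k,v in s.items()})
for n in ("scene","top"):
    p=imaging.get_image(n); pickle.dump(p,open(f"{n}0.pkl","wb"))
    print(n,p["intrinsics"].tolist(),np.round(p["R"],3).tolist(),np.round(p["t"],3).tolist())
    cv2.imwrite(f"pics/{n}0.png",cv2.resize(p["img"][:,:,::-1],(768,576)))
    for t in ["ups","battery_center","cover","grip_bar","cover_tab","tab_end","spent_center","battery_terminals","screwdriver","carton","tape","bay"]:
        try: r=imaging.find_in(t,p)
        except Exception as e: print(t,e); continue
        print(t,[(np.round(d["location"]).tolist(),round(d["p"],2)) for d in r][:4])
E
```

```text
pics
{'t': 0.0, 'joints': [52.753, 21.84, 74.386, 0.001, 83.855, -12.335], 'qvel': [-0.111, 0.005, 0.031, -0.075, 0.027, -0.074], 'effort': [-0.0, -43.793, -22.455, 0.071, 0.035, -0.0], 'ee_pos': [0.231, 0.499, 0.22], 'eef_rot': [[0.421, -0.001, -0.907], [0.907, -0.001, 0.421], [-0.001, -1.0, 0.0]], 'force': [-0.504, -0.417, 0.176], 'ft_torque': [0.057, -0.01, 0.004], 'finger_gap': 1.0}
scene [[388.4098138117768, 0.0, 253.39122415809905], [0.0, 388.4098138117768, 191.39960571538344], [0.0, 0.0, 1.0]] [[-0.116, 0.993, 0.007], [0.585, 0.074, -0.807], [-0.802, -0.09, -0.59]] [0.131, -0.22, 1.437]
ups [([346.0, 246.0], 0.8)]
battery_center [([235.0, 211.0], 0.89), ([236.0, 247.0], 0.84), ([190.0, 237.0], 0.61)]
cover [([343.0, 204.0], 0.72)]
grip_bar [([347.0, 207.0], 0.9)]
cover_tab [([347.0, 219.0], 0.62)]
tab_end []
spent_center [([189.0, 196.0], 0.85), ([171.0, 278.0], 0.53)]
battery_terminals [([236.0, 245.0], 0.76), ([190.0, 236.0], 0.72), ([236.0, 208.0], 0.61)]
screwdriver [([171.0, 277.0], 0.66)]
carton [([126.0, 204.0], 0.67)]
tape [([346.0, 247.0], 0.71), ([172.0, 168.0], 0.68
[... 189 characters left out ...]
5], [0.15, 0.007, -0.989]] [-0.073, 0.534, 1.004]
ups [([159.0, 160.0], 0.57)]
battery_center [([280.0, 206.0], 0.69), ([269.0, 146.0], 0.68), ([317.0, 157.0], 0.62)]
cover [([161.0, 180.0], 0.58), ([315.0, 157.0], 0.53), ([393.0, 305.0], 0.37)]
grip_bar [([159.0, 183.0], 0.88)]
cover_tab [([162.0, 158.0], 0.54)]
tab_end [([160.0, 157.0], 0.53)]
spent_center [([333.0, 229.0], 0.79)]
battery_terminals [([269.0, 149.0], 0.91), ([322.0, 157.0], 0.66), ([276.0, 206.0], 0.66)]
screwdriver [([324.0, 113.0], 0.75), ([335.0, 230.0], 0.71), ([161.0, 180.0], 0.22)]
carton [([404.0, 200.0], 0.76), ([336.0, 229.0], 0.52)]
tape [([394.0, 305.0], 0.58)]
bay [([164.0, 161.0], 0.81), ([320.0, 158.0], 0.58)]
```

View pics/scene0.png

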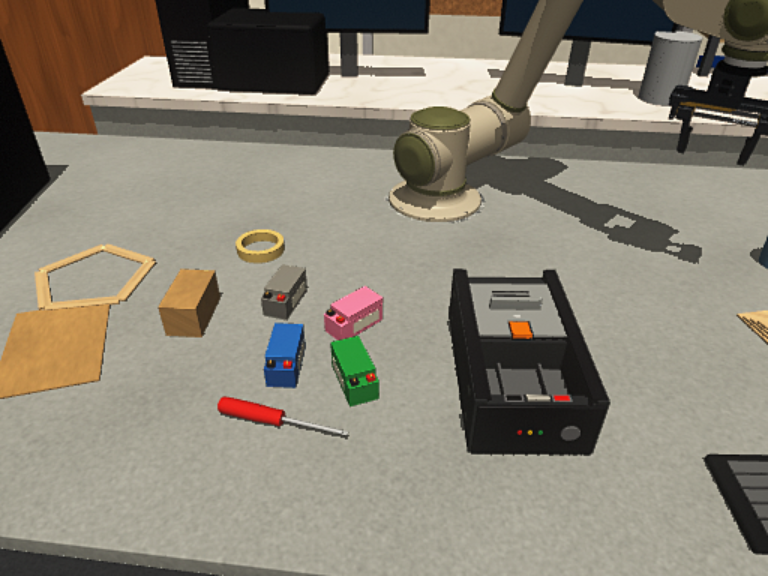

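View pics/top0.png

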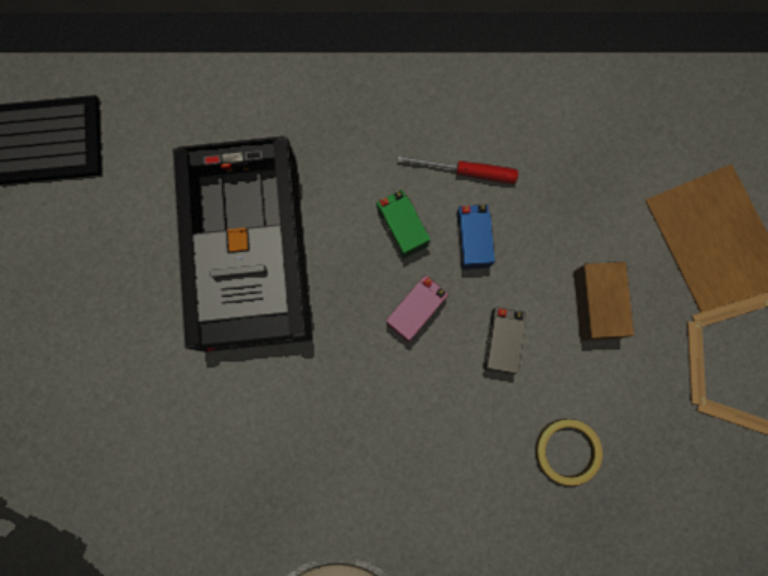

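Scene view (at 1.5×): blue battery at (285,353), terminals towards the camera (+x). Pink is at (354,312), green at (356,370), spent grey at (285,290). The unit is at (530,360) with the bay open, cover back and orange tab at (521,329). Top view (at 1.5×): blue (476,236), green (403,222), pink (416,309), grey (505,340), unit (243,245).

Possible confusions, native top pixels: pink (280,206), green (269,146), spent grey (333,229). The one I want is blue (317,157). Next I measure it and check a close crop.

```bash
cat > h.py <<'E'
import numpy as np,cv2
def cloud(p):
    z=p["z_map"];K=p["intrinsics"];h,w=z.shape
    u,v=np.meshgrid(np.arange(w),np.arange(h))
    c=np.stack([(u-K[0,2])/K[0,0]*z,(v-K[1,2])/K[1,1]*z,z],-1)
    X=(c-p["t"])@p["R"]; X[z<=0]=np.nan
    return X
def ray_at(p,uv,zz):
    K=p["intrinsics"];d=np.array([(uv[0]-K[0,2])/K[0,0],(uv[1]-K[1,2])/K[1,1],1.])@p["R"]
    o=-p["R"].T@p["t"]; return o+d*(zz-o[2])/d[2]
def rect(P):
    (c,s,a)=cv2.minAreaRect((P[:,:2]*1000).astype(np.float32)); 
    if s[0]<s[1]: s=(s[1],s[0]);a+=90
    a=(a+90)%180-90
    return np.round(c,1),np.round(s,1),round(a,2)
E
python3 - <<'E'
import pickle; from h import *
for n in("scene","top"):
    p=pickle.load(open(n+"0.pkl","rb"));X=cloud(p);hsv=cv2.cvtColor(p["img"],cv2.COLOR_RGB2HSV)
    H,S,V=hsv[...,0],hsv[...,1],hsv[...,2]
    x0,y0,x1,y1=(165,200,215,265) if n=="scene" else (295,125,340,185)
    box=np.zeros(H.shape,bool);box[y0:y1,x0:x1]=1
    m=box&(X[...,2]>0.03)
    P=X[m];zt=np.percentile(P[:,2],90);print(n,"bat ztop",zt,np.nanpercentile(P[:,2],[50,75,95,99]))
    T=P[P[:,2]>zt-0.008];print(rect(T),len(T)); print("all",rect(P))
    # red/black terminals
    r=box&((H<8)|(H>172))&(S>120)&(V>60); print("red",X[r].mean(0).round(4) if r.any() else None)
    # orange tab, cover
    x0,y0,x1,y1=(295,170,410,310) if n=="scene" else (110,85,210,240)
    box[:]=0;box[y0:y1,x0:x1]=1
    o=box&(H>6)&(H<18)&(S>170)&(V>90); print("tab",np.median(X[o],0).round(4),o.sum(),rect(X[o]))
    g=box&(S<45)&(V>90 if n=="scene" else V>60)
    for lo,hi in((.09,.104),(.113,.125)):
        q=box&(X[...,2]>lo)&(X[...,2]<hi)&(g if lo<.1 else True)
        print(lo,np.nanmedian(X[q],0).round(4),q.sum(),rect(X[q]))
    u=box&(X[...,2]>.04); print("ups",rect(X[u]),np.nanpercentile(X[u][:,2],[50,90,99]))
    q=box&(X[...,2]>.1015)&(X[...,2]<.109);print("rails",rect(X[q]))
    cv2.imwrite(f"pics/{n}_ups.png",cv2.resize(p["img"][y0:y1,x0:x1,::-1],None,fx=4,fy=4,interpolation=cv2.INTER_CUBIC))
p=pickle.load(open("top0.pkl","rb"))
cv2.imwrite("pics/blue.png",cv2.convertScaleAbs(cv2.resize(p["img"][115:255,250:360,::-1],None,fx=4,fy=4),alpha=1.8))
E
```

```text
scene bat ztop 0.052197688574968086 [0.04998815 0.05135674 0.05259447 0.05343524]
(array([ 621.5, -214. ]), array([98., 48.]), 3.59) 525
all (array([ 580.7, -227.2]), array([193.9,  67.4]), 17.44)
red [ 0.6409 -0.2062  0.044 ]
tab [0.6032 0.1517 0.0997] 144 (array([598.4, 153.3]), array([40.9, 32.6]), 7.36)
0.09 [0.5652 0.1506 0.0997] 1566 (array([608.1, 164.7]), array([277.6, 154.1]), 6.68)
0.113 [0.5529 0.1461 0.1187] 143 (array([551.9, 146. ]), array([80.3, 11.4]), -83.4)
ups (array([603.6, 150.2]), array([317.4, 181.3]), 6.14) [0.09413258 0.10559697 0.11821664]
rails (array([599. , 151.4]), array([308.5, 177.3]), 6.13)
top bat ztop 0.053953471664202175 [0.05130032 0.0528245  0.05449962 0.05574268]
(array([ 620.2, -216.6]), array([95. , 48.5]), 3.58) 730
all (array([ 621.5, -216.4]), array([97.4, 49. ]), 3.71)
red [ 0.6604 -0.199   0.0461]
tab [0.5993 0.1498 0.1003] 179 (array([652.8, 156.7]), array([142.2,  30.5]), 5.8)
0.09 [0.5447 0.144  0.1   ] 2883 (array([618.1, 146.3]), array([280. , 141.2]), 1.41)
0.113 [0.5477 0.1437 0.1195] 177 (array([548.4, 144. ]), array([79.9, 10.8]), -83.64)
ups (array([598.7, 147.3]), array([314.9, 181.1]), 6.29) [0.09984579 0.10636554 0.11932638]
rails (array([598.6, 149.2]), array([307.8, 176.9]), 6.3)
```

View pics/blue.png

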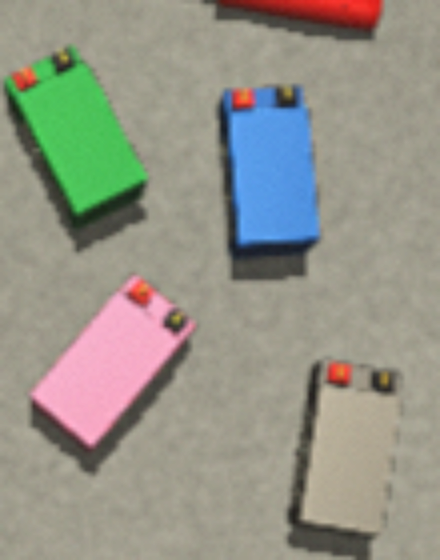

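View pics/top_ups.png

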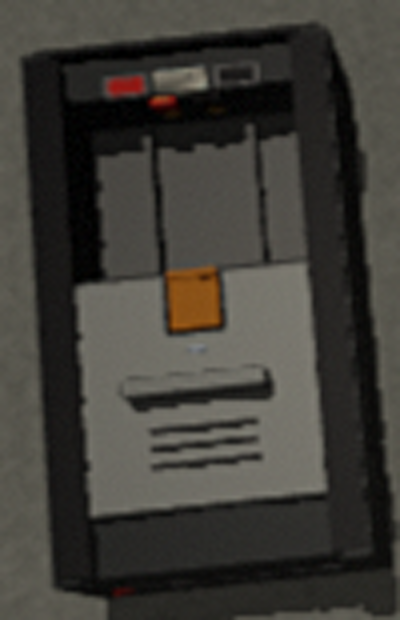

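View pics/scene_ups.png

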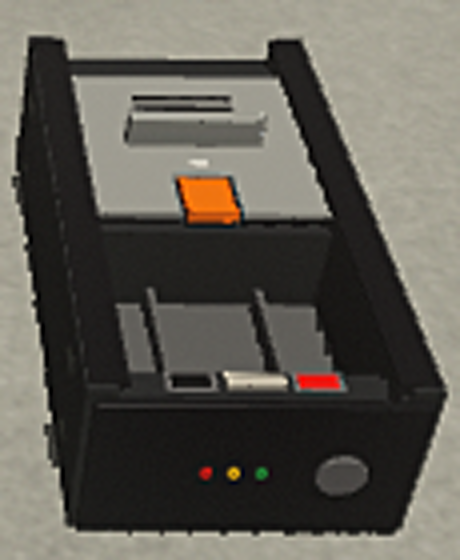

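Crop: the blue battery at native top pixel (317,157) is upright with red/black terminals on its upper (+x) edge, so it is the right one. Two views agree on its centre, about (621,-215) mm, yaw 3.6°, top at 53 mm. The unit's rails give a centre of (599,150), yaw 6.2°, which puts the bay at about (671,158). I turn first.

```bash
python3 -m creep '[[[0,0,0],-1],[[0,0,0],-1],[[0,0,0],-1],[[0,0,0],-1],[[0,0,0],-1],[[0,0,0],-0.7]]' 1 30
cat > go.py <<'E'
import sys,numpy as np
from station import manip
s=manip.get_state();R=np.array(s["eef_rot"]);p=np.array(s["ee_pos"])
T=np.array([float(a) for a in sys.argv[1:4]]);d=R.T@(T-p)/0.06
yaw=np.degrees(np.arctan2(R[1,0],R[0,0]))
print("t",s["t"],"pos",p.round(4),"yaw",yaw.round(2),"joints",np.round(s["joints"],1),"F",np.round(s["force"],1),"gap",round(s["finger_gap"],3))
print("shift units",d.round(3),"max",abs(d).max().round(2))
if len(sys.argv)>4: print("turn units",round(-(float(sys.argv[4])-yaw)/5,3))
E
python3 go.py 0.621 -0.2153 0.15 93.6
```

```text
t: 2.05
ee_pos: [0.2317, 0.4988, 0.2204]
eef_rot: [[-0.065, -0.0, -0.998], [0.998, 0.0, -0.065], [0.0, -1.0, -0.0]]
force: [0.6, -0.6, -0.8]
finger_gap: 0.999
t 2.05 pos [0.2317 0.4988 0.2204] yaw 93.72 joints [ 52.8  21.8  74.3   0.   83.9 -41. ] F [ 0.6 -0.6 -0.8] gap 0.999
shift units [-12.298   1.174  -5.703] max 12.3
turn units 0.024
```

```bash
python3 -m creep '[[[-0.4,0,-0.18],0],[[-0.7,0,-0.32],0],[[-0.8,0,-0.37],0],[[-0.8,0,-0.37],0],[[-0.8,0,-0.37],0],[[-0.8,0,-0.37],0],[[-0.8,0,-0.37],0],[[-0.8,0,-0.37],0],[[-0.8,0,-0.37],0],[[-0.8,0,-0.37],0],[[-0.8,0,-0.37],0],[[-0.8,0,-0.37],0]]'
python3 go.py 0.621 -0.2153 0.15 93.6
```

```text
t: 3.55
ee_pos: [0.518, -0.0321, 0.2206]
eef_rot: [[-0.062, 0.0, -0.998], [0.998, -0.0, -0.062], [-0.0, -1.0, -0.0]]
force: [0.4, 0.8, -1.2]
finger_gap: 1.001
t 3.55 pos [ 0.518  -0.0321  0.2206] yaw 93.57 joints [ -16.6   18.7   79.2    0.    82.1 -110.2] F [ 0.4  0.8 -1.2] gap 1.001
shift units [-3.155  1.177 -1.523] max 3.15
turn units -0.005
```

```bash
python3 -m creep '[[[-0.7,0.2,-0.33],0],[[-0.7,0.2,-0.33],0],[[-0.7,0.2,-0.33],0],[[-0.6,0.3,-0.3],0],[[-0.4,0.25,-0.2],0],[[0,0,0],0],[[0,0,0],0]]'
python3 go.py 0.621 -0.2153 0.042 93.6
python3 - <<'E'
from station import imaging; from h import *; import pickle
for n in("scene","top"):
    p=imaging.get_image(n);pickle.dump(p,open(n+"1.pkl","wb"))
    im=p["img"][100:280,130:290] if n=="scene" else p["img"][90:260,240:400]
    cv2.imwrite(f"pics/{n}1.png",cv2.convertScaleAbs(cv2.resize(im[:,:,::-1],None,fx=3,fy=3),alpha=1.5))
E
```

```text
t: 4.42
ee_pos: [0.6181, -0.2097, 0.152]
eef_rot: [[-0.063, 0.0, -0.998], [0.998, -0.0, -0.063], [-0.0, -1.0, -0.0]]
force: [0.1, 0.8, 0.0]
finger_gap: 0.999
t 4.425 pos [ 0.6181 -0.2097  0.152 ] yaw 93.61 joints [ -29.1   35.    62.7    0.    82.2 -122.7] F [0.1 0.8 0. ] gap 0.999
shift units [-0.096  1.834 -0.042] max 1.83
turn units 0.003
```

View pics/scene1.png

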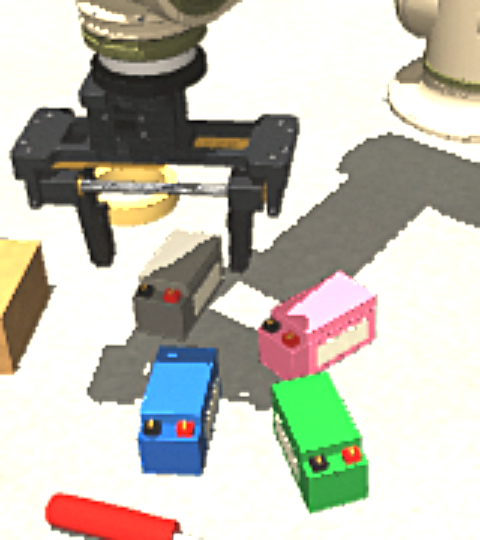

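View pics/top1.png

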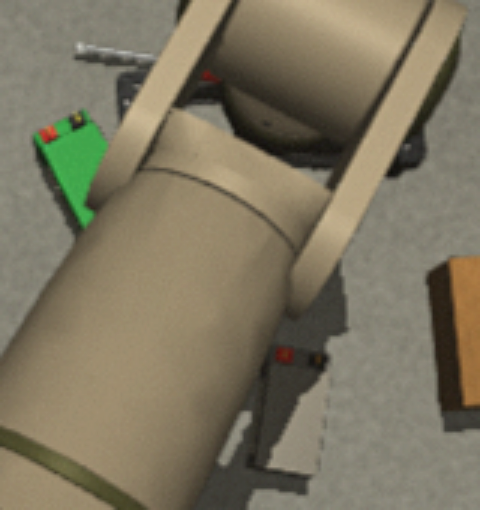

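Scene crop: the gripper spans (75–270, 200) in the crop with its jaws across the battery's width, and blue sits below at (180,410). The top view is hidden by the arm. The green block is close to the left finger, so I check the clearance.

```bash
python3 - <<'E'
import pickle; from h import *
for n in("scene","top"):
    p=pickle.load(open(n+"0.pkl","rb"));X=cloud(p)
    a=np.radians(3.6);d=X-np.array([.621,-.2153,0]);bx=d[...,0]*np.cos(a)+d[...,1]*np.sin(a);by=-d[...,0]*np.sin(a)+d[...,1]*np.cos(a)
    for s in(1,-1):
        m=(X[...,2]>.015)&(abs(bx)<.02)&(s*by>.03)&(s*by<.15); print(n,s,"nearest |x|<20mm", (s*by[m]).min() if m.any() else None)
E
```

```text
scene 1 nearest |x|<20mm 0.07522689652087539
scene -1 nearest |x|<20mm None
top 1 nearest |x|<20mm 0.07343463728389969
top -1 nearest |x|<20mm None
```

```bash
python3 -m creep '[[[-0.08,0.3,-0.04],0],[[0,0.4,0],0],[[0,0.4,0],0],[[0,0.4,0],0],[[0,0.25,0],0],[[0,0.09,0],0],[[0,0,0],0],[[0,0,0],0]]' 0.7
python3 go.py 0.621 -0.2153 0.042 93.6
```

```text
t: 5.52
ee_pos: [0.6213, -0.2152, 0.0419]
eef_rot: [[-0.063, 0.001, -0.998], [0.998, -0.001, -0.063], [-0.001, -1.0, -0.001]]
force: [0.3, -0.2, -0.4]
finger_gap: 0.846
t 5.525 pos [ 0.6213 -0.2152  0.0419] yaw 93.59 joints [ -29.4   41.5   69.5    0.    68.9 -123. ] F [ 0.3 -0.2 -0.4] gap 0.846
shift units [-0.001 -0.002  0.005] max 0.01
turn units -0.002
```

```bash
python3 -m creep '[[[0,0,0],0],[[0,0,0],0],[[0,0,0],0],[[0,0,0],0],[[0,0,0],0],[[0,0,0],0],[[0,0,0],0]]' -1 30
python3 -m creep '[[[0,-0.1,0],0],[[0,-0.3,0],0],[[0,-0.5,0],0],[[0,-0.6,0],0],[[0,-0.6,0],0],[[0,-0.4,0],0],[[0,-0.2,0],0],[[0,0,0],0]]' -1 30
python3 go.py 0.671 0.1581 0.21 96.2
python3 - <<'E'
from station import imaging; from h import *; import pickle
p=imaging.get_image("scene");pickle.dump(p,open("scene2.pkl","wb"))
cv2.imwrite("pics/scene2.png",cv2.convertScaleAbs(cv2.resize(p["img"][60:280,100:300,::-1],None,fx=2.7,fy=2.7),alpha=1.3))
E
```

```text
t: 6.4
ee_pos: [0.6209, -0.215, 0.041]
eef_rot: [[-0.063, 0.0, -0.998], [0.998, -0.0, -0.063], [-0.0, -1.0, -0.0]]
force: [-0.6, -0.8, -0.3]
finger_gap: 0.082
t: 7.4
ee_pos: [0.621, -0.2151, 0.2034]
eef_rot: [[-0.063, 0.001, -0.998], [0.998, -0.0, -0.063], [-0.001, -1.0, -0.001]]
force: [0.6, 0.9, -0.8]
finger_gap: 0.004
t 7.4 pos [ 0.621  -0.2151  0.2034] yaw 93.59 joints [ -29.4   33.5   57.    -0.    89.4 -123. ] F [ 0.6  0.9 -0.8] gap 0.004
shift units [ 6.155 -0.112 -1.222] max 6.15
turn units -0.522
```

View pics/scene2.png

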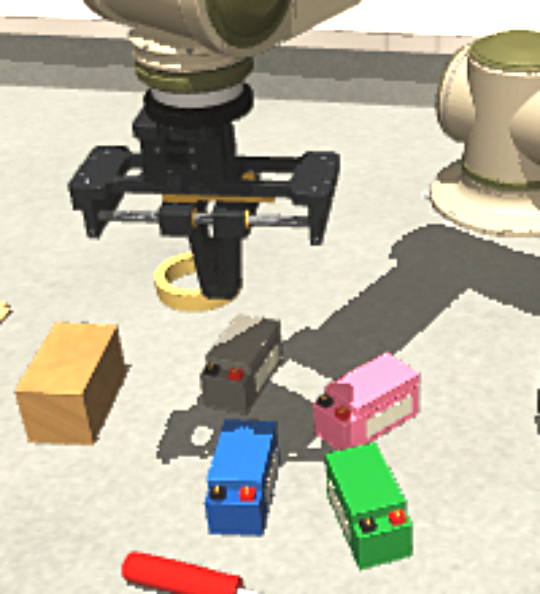

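The jaws closed completely (gap 0.004) and blue still stands at its old pixel (189,237), so the grasp missed. I check where the fingers really are against the reported TCP.

```bash
python3 - <<'E'
import pickle; from h import *
p=pickle.load(open("scene2.pkl","rb"));X=cloud(p);K=p["intrinsics"]
for q in ([.621,-.2151,.2034],[.621,-.2151,.1844],[.621,-.2151,.2484]):
    c=p["R"]@np.array(q)+p["t"];print(q,(K@c/c[2])[:2].round(1),"depth",c[2])
# finger points in crop: x 195-245,y230-300 => px
for (u,v) in [(180,150),(182,155),(184,160),(186,165),(185,168),(172,150),(180,140),(165,141),(145,140),(219,145)]:
    print(u,v,X[v,u].round(3),p["img"][v,u])
q=pickle.load(open("scene0.pkl","rb"));Y=cloud(q)
box=(slice(200,265),slice(165,215))
for A in(Y,X):
    Z=A[box].reshape(-1,3);Z=Z[(Z[:,2]>.045)&(Z[:,2]<.06)];print(rect(Z),len(Z))
# dark gripper cloud
m=(X[...,2]>.1)&(X[...,0]>.4)&(X[...,0]<.8)&(abs(X[...,1]+.215)<.15)&(p["img"].max(2)<90)
Z=X[m]; 
for lo in np.arange(.12,.32,.02):
    W=Z[(Z[:,2]>=lo)&(Z[:,2]<lo+.02)]
    if len(W): print(round(lo,2),len(W),np.percentile(W,[2,50,98],axis=0).round(3).tolist())
E
```

```text
[0.621, -0.2151, 0.2034] [182.1 174.5] depth 0.8375796701967139
[0.621, -0.2151, 0.1844] [183.  181.8] depth 0.8487914419635609
[0.621, -0.2151, 0.2484] [180.  156.6] depth 0.8110254739068127
180 150 [ 0.621 -0.213  0.264] [30 30 26]
182 155 [ 0.629 -0.207  0.258] [32 31 28]
184 160 [ 0.63  -0.204  0.246] [36 35 33]
186 165 [ 0.634 -0.2    0.237] [34 35 32]
185 168 [ 0.631 -0.204  0.227] [33 32 32]
172 150 [ 0.632 -0.226  0.27 ] [32 32 31]
180 140 [ 0.655 -0.199  0.307] [30 29 29]
165 141 [ 0.656 -0.229  0.303] [35 36 36]
145 140 [ 0.652 -0.271  0.301] [84 84 82]
219 145 [ 0.638 -0.127  0.292] [30 28 27]
(array([ 621.5, -214. ]), array([98., 48.]), 3.59) 517
(array([ 622.5, -213.9]), array([95.1, 48.5]), 3.11) 521
0.22 106 [[0.622, -0.226, 0.221], [0.631, -0.212, 0.231], [0.634, -0.199, 0.239]]
0.24 136 [[0.622, -0.227, 0.241], [0.631, -0.211, 0.249], [0.635, -0.197, 0.259]]
0.26 136 [[0.615, -0.229, 0.261], [0.631, -0.215, 0.267], [0.635, -0.195, 0.277]]
0.28 322 [[0.605, -0.294, 0.283], [0.651, -0.221, 0.295], [0.661, -0.127, 0.3]]
0.3 531 [[0.603, -0.298, 0.3], [0.65, -0.204, 0.309], [0.661, -0.122, 0.32]]
```

```bash
python3 - <<'E'
import pickle; from h import *
p=pickle.load(open("scene1.pkl","rb"));X=cloud(p)
m=(X[...,2]>.08)&(X[...,0]>.5)&(X[...,0]<.8)&(abs(X[...,1]+.21)<.15)&(p["img"].max(2)<90)
Z=X[m]
for lo in np.arange(.12,.26,.01):
    W=Z[(Z[:,2]>=lo)&(Z[:,2]<lo+.01)]
    if len(W): print(round(lo,2),len(W),np.percentile(W,[2,50,98],axis=0).round(3).tolist())
E
```

```text
0.16 4 [[0.623, -0.259, 0.168], [0.624, -0.207, 0.169], [0.629, -0.16, 0.17]]
0.17 49 [[0.616, -0.264, 0.17], [0.627, -0.252, 0.176], [0.634, -0.15, 0.18]]
0.18 59 [[0.615, -0.263, 0.18], [0.626, -0.251, 0.185], [0.634, -0.149, 0.19]]
0.19 68 [[0.616, -0.265, 0.19], [0.627, -0.253, 0.195], [0.634, -0.149, 0.2]]
0.2 65 [[0.621, -0.267, 0.2], [0.627, -0.252, 0.205], [0.634, -0.147, 0.21]]
0.21 84 [[0.611, -0.267, 0.21], [0.626, -0.254, 0.214], [0.634, -0.147, 0.22]]
0.22 25 [[0.619, -0.267, 0.22], [0.628, -0.26, 0.223], [0.634, -0.147, 0.229]]
0.23 47 [[0.615, -0.29, 0.231], [0.648, -0.258, 0.238], [0.658, -0.121, 0.24]]
0.24 212 [[0.623, -0.287, 0.24], [0.649, -0.214, 0.246], [0.659, -0.121, 0.25]]
0.25 292 [[0.596, -0.289, 0.25], [0.647, -0.25, 0.257], [0.658, -0.121, 0.259]]
0.26 230 [[0.598, -0.295, 0.26], [0.643, -0.197, 0.268], [0.659, -0.115, 0.27]]
```

The pictures show fingertips at z=0.168 (reported TCP 0.152) and 0.221 (reported 0.203), so the true tool is about 36 mm higher than the state says, and the jaws closed above the battery. I open and go down partway, then measure again before grasping.

```bash
python3 -m creep '[[[0,0.3,0],0],[[0,0.6,0],0],[[0,0.6,0],0],[[0,0.5,0],0],[[0,0.3,0],0],[[0,0.1,0],0],[[0,0,0],0],[[0,0,0],0]]' 0.7
python3 go.py 0.621 -0.2153 0.006 93.6
cat > meas.py <<'E'
import sys,pickle; from h import *
from station import imaging,manip
n=sys.argv[1]; p=imaging.get_image("scene");pickle.dump(p,open(n+".pkl","wb"));X=cloud(p)
s=manip.get_state();e=np.array(s["ee_pos"])
R=np.array(s["eef_rot"]);L=(X-e)@R  # tool coords x jaw, y down, z
m=(abs(L[...,0])<.075)&(abs(L[...,2])<.035)&(L[...,1]<.04)&(L[...,1]>-.075)&(p["img"].max(2)<75)&(X[...,2]>.01)
Z=L[m];
for lo in np.arange(-.07,.04,.01):
    W=Z[(Z[:,1]>=lo)&(Z[:,1]<lo+.01)]
    if len(W)>3: print("tool y",round(lo,2),len(W),(np.percentile(W,[2,50,98],axis=0)*1000).round(0).tolist())
print("lowest finger world z",np.sort(X[m][:,2])[:8].round(3))
cv2.imwrite(f"pics/{n}.png",cv2.convertScaleAbs(cv2.resize(p["img"][:,:,::-1],(768,576)),alpha=1.2))
E
python3 meas.py s3
```

```text
t: 8.45
ee_pos: [0.6212, -0.2152, 0.0598]
eef_rot: [[-0.063, 0.001, -0.998], [0.998, -0.001, -0.063], [-0.001, -1.0, -0.001]]
force: [1.0, 0.0, 0.7]
finger_gap: 0.846
t 8.45 pos [ 0.6212 -0.2152  0.0598] yaw 93.59 joints [ -29.4   40.4   68.5   -0.    71.  -123. ] F [1.  0.  0.7] gap 0.846
shift units [-0.001  0.896  0.004] max 0.9
turn units -0.002
tool y -0.07 58 [[-52.0, -68.0, -14.0], [-40.0, -63.0, -10.0], [55.0, -60.0, 6.0]]
tool y -0.06 54 [[-50.0, -59.0, -13.0], [-35.0, -55.0, -11.0], [56.0, -51.0, 4.0]]
tool y -0.05 54 [[-49.0, -50.0, -13.0], [-37.0, -45.0, -11.0], [55.0, -40.0, 5.0]]
tool y -0.04 56 [[-49.0, -40.0, -13.0], [-35.0, -35.0, -10.0], [54.0, -30.0, 3.0]]
tool y -0.03 47 [[-48.0, -30.0, -13.0], [-35.0, -25.0, -10.0], [53.0, -21.0, 5.0]]
tool y -0.02 9 [[-43.0, -20.0, -12.0], [-36.0, -19.0, -9.0], [47.0, -17.0, 6.0]]
tool y 0.0 4 [[2.0, 8.0, -25.0], [24.0, 9.0, 11.0], [25.0, 10.0, 21.0]]
tool y 0.01 25 [[24.0, 10.0, -32.0], [25.0, 14.0, 1.0], [51.0, 20.0, 33.0]]
tool y 0.02 21 [[24.0, 21.0, -32.0], [25.0, 25.0, -1.0], [25.0, 29.0, 32.0]]
tool y 0.03 6 [[24.0, 31.0, -34.0], [25.0, 36.0, -24.0], [25.0, 39.0, 32.0]]
lowest finger world z [0.021 0.023 0.023 0.025 0.026 0.03  0.031 0.031]
```

View pics/s3.png

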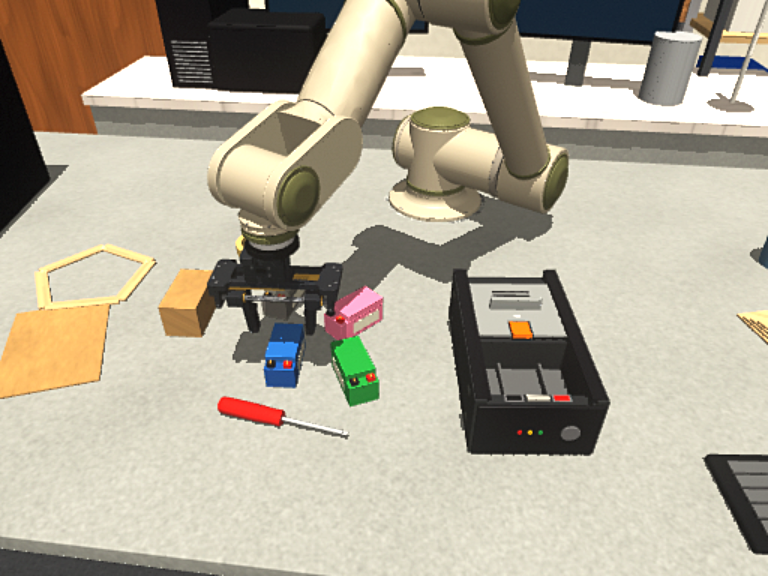

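Picture: the fingers straddle blue at (285,353) but their tips are still above its top. They end 18 mm behind the reported TCP instead of 19 mm ahead, confirming the 37 mm offset. I go down 55 mm more.

```bash
python3 -m creep '[[[0,0.2,0],0],[[0,0.3,0],0],[[0,0.25,0],0],[[0,0.1,0],0],[[0,0.06,0],0],[[0,0,0],0],[[0,0,0],0]]' 0.7
python3 meas.py s4 | tail -9
```

```text
t: 9.38
ee_pos: [0.6211, -0.2151, 0.0049]
eef_rot: [[-0.063, 0.001, -0.998], [0.998, -0.0, -0.063], [-0.001, -1.0, -0.001]]
force: [0.6, 0.0, 1.3]
finger_gap: 0.853
tool y -0.07 51 [[-52.0, -69.0, -14.0], [-41.0, -63.0, -9.0], [56.0, -60.0, 6.0]]
tool y -0.06 49 [[-51.0, -60.0, -13.0], [39.0, -55.0, -10.0], [56.0, -50.0, -1.0]]
tool y -0.05 75 [[-50.0, -49.0, -26.0], [24.0, -44.0, -10.0], [55.0, -40.0, 27.0]]
tool y -0.04 67 [[-48.0, -40.0, -31.0], [24.0, -35.0, -10.0], [54.0, -30.0, 31.0]]
tool y -0.03 51 [[-47.0, -30.0, -22.0], [24.0, -26.0, -10.0], [52.0, -20.0, 24.0]]
tool y -0.02 18 [[-43.0, -20.0, -28.0], [25.0, -19.0, -10.0], [46.0, -12.0, 34.0]]
tool y -0.01 7 [[25.0, -8.0, -34.0], [25.0, -8.0, -6.0], [26.0, -6.0, 24.0]]
lowest finger world z [0.011 0.011 0.012 0.013 0.013 0.013 0.013 0.016]
```

View pics/s4.png

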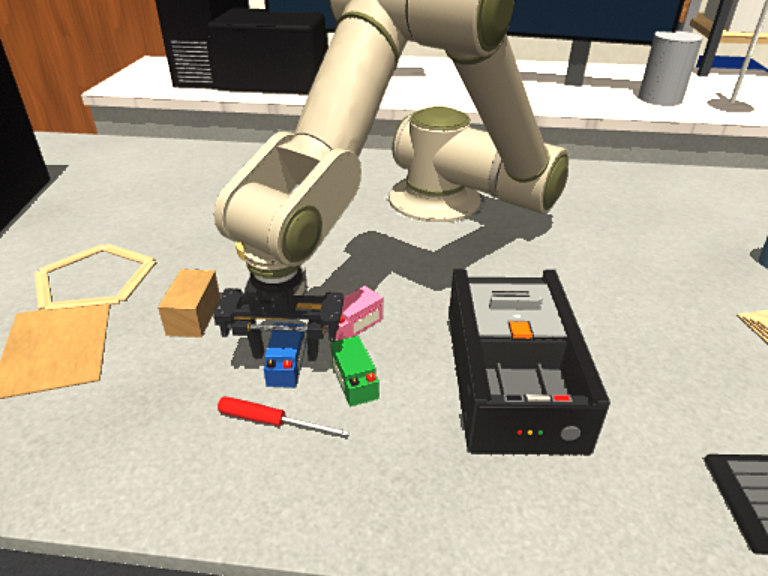

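Now the fingers stand on both sides of blue at (285,345), with tips about 24 mm above the desk. I grip, lift a little and check.

```bash
python3 -m creep '[[[0,0,0],0],[[0,0,0],0],[[0,0,0],0],[[0,0,0],0],[[0,0,0],0]]' -1 35
python3 -m creep '[[[0,-0.1,0],0],[[0,-0.3,0],0],[[0,-0.5,0],0],[[0,-0.6,0],0],[[0,-0.7,0],0],[[0,-0.7,0],0],[[0,-0.4,0],0],[[0,-0.2,0],0],[[0,0,0],0]]' -1 35
python3 go.py 0.671 0.1581 0.21 96.2; python3 meas.py s5|tail -1
```

```text
t: 10.05
ee_pos: [0.621, -0.2153, 0.0046]
eef_rot: [[-0.063, 0.0, -0.998], [0.998, -0.0, -0.063], [-0.0, -1.0, -0.0]]
force: [-0.1, -2.2, -0.1]
finger_gap: 0.541
t: 11.18
ee_pos: [0.6209, -0.2149, 0.2149]
eef_rot: [[-0.063, 0.001, -0.998], [0.998, -0.0, -0.063], [-0.0, -1.0, -0.001]]
force: [0.8, 0.3, -5.6]
finger_gap: 0.541
t 11.175 pos [ 0.6209 -0.2149  0.2149] yaw 93.59 joints [ -29.4   33.1   55.8    0.    91.  -123. ] F [ 0.8  0.3 -5.6] gap 0.541
shift units [ 6.153  0.081 -1.223] max 6.15
turn units -0.522
lowest finger world z [0.216 0.216 0.216 0.216 0.217 0.218 0.219 0.22 ]
```

View pics/s5.png

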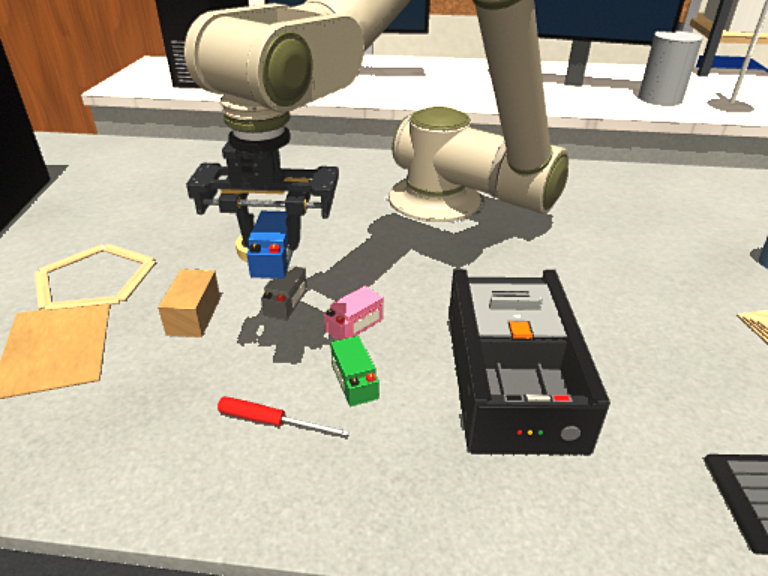

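Blue is held at (268,250), level, gap 0.541 (48 mm), load 5.6 N. I carry it over the bay.

```bash
python3 -m creep '[[[0.25,0,-0.05],0],[[0.5,0,-0.1],0],[[0.7,0,-0.14],0],[[0.7,0,-0.14],0],[[0.7,0,-0.14],0],[[0.7,0,-0.14],0],[[0.7,0,-0.14],0],[[0.7,0,-0.14],0],[[0.6,0,-0.12],0],[[0.4,0,-0.08],-0.2],[[0.2,0,-0.04],-0.2],[[0,0,0],-0.1]]'
python3 -m creep '[[[0,0,0],0],[[0,0,0],0]]'
python3 go.py 0.671 0.1581 0.14 96.2
```

```text
t: 12.72
ee_pos: [0.6712, 0.158, 0.2141]
eef_rot: [[-0.107, -0.0, -0.994], [0.994, -0.0, -0.107], [-0.0, -1.0, 0.0]]
force: [-0.3, -0.3, -3.7]
finger_gap: 0.543
t: 12.98
ee_pos: [0.6713, 0.1568, 0.2146]
eef_rot: [[-0.105, 0.0, -0.995], [0.995, -0.0, -0.105], [-0.0, -1.0, -0.0]]
force: [0.3, 0.1, -4.7]
finger_gap: 0.54
t 12.975 pos [0.6713 0.1568 0.2146] yaw 96.01 joints [  3.3  36.8  49.   -0.   94.2 -92.7] F [ 0.3  0.1 -4.7] gap 0.54
shift units [0.022 1.243 0.004] max 1.24
turn units -0.039
```

```bash
python3 -m creep '[[[0.02,0.3,0],0],[[0,0.5,0],0],[[0,0.4,0],0],[[0,0.2,0],0],[[0,0,0],0],[[0,0,0],0]]'
cat > bat.py <<'E'
import sys,pickle; from h import *
from station import imaging,manip
n=sys.argv[1]; s=manip.get_state();e=np.array(s["ee_pos"])
for cam in("scene","top"):
    p=imaging.get_image(cam);pickle.dump(p,open(n+cam+".pkl","wb"));X=cloud(p);hsv=cv2.cvtColor(p["img"],cv2.COLOR_RGB2HSV)
    b=(hsv[...,0]>100)&(hsv[...,0]<125)&(hsv[...,1]>110)&(hsv[...,2]>30)&(np.hypot(X[...,0]-e[0],X[...,1]-e[1])<.1)
    P=X[b]
    if len(P)<20: print(cam,"few",len(P)); continue
    zt=np.percentile(P[:,2],95);T=P[P[:,2]>zt-.008];print(cam,len(P),"top z",zt.round(4),"z range",P[:,2].min().round(3),rect(T),"all",rect(P))
    f=P[P[:,0]>np.percentile(P[:,0],98)-.004]; 
    r=((hsv[...,0]<8)|(hsv[...,0]>172))&(hsv[...,1]>120)&(np.hypot(X[...,0]-e[0],X[...,1]-e[1])<.12)
    cv2.imwrite(f"pics/{n}_{cam}.png",cv2.convertScaleAbs(cv2.resize(p["img"][110:310,270:470,::-1] if cam=="scene" else p["img"][70:250,90:270,::-1],None,fx=3,fy=3),alpha=1.4))
    for q in [(.599,.1503,yy) for yy in ()]: pass
print("reported",e.round(4),np.round(s["force"],1))
E
python3 bat.py s6
```

```text
t: 13.72
ee_pos: [0.6717, 0.159, 0.1318]
eef_rot: [[-0.106, 0.002, -0.994], [0.994, 0.0, -0.106], [-0.0, -1.0, -0.002]]
force: [0.2, -0.5, -4.4]
finger_gap: 0.539
scene 1070 top z 0.1802 z range 0.039 (array([679. , 157.2]), array([81.1, 55.4]), 5.63) all (array([665. , 168.7]), array([129.8,  67.8]), -15.46)
top 68 top z 0.1817 z range 0.172 (array([642.2, 136.4]), array([33.8,  9.5]), 2.96) all (array([642.2, 136.4]), array([33.8,  9.5]), 2.96)
reported [0.6717 0.159  0.1318] [ 0.2 -0.5 -4.4]
```

View pics/s6_scene.png

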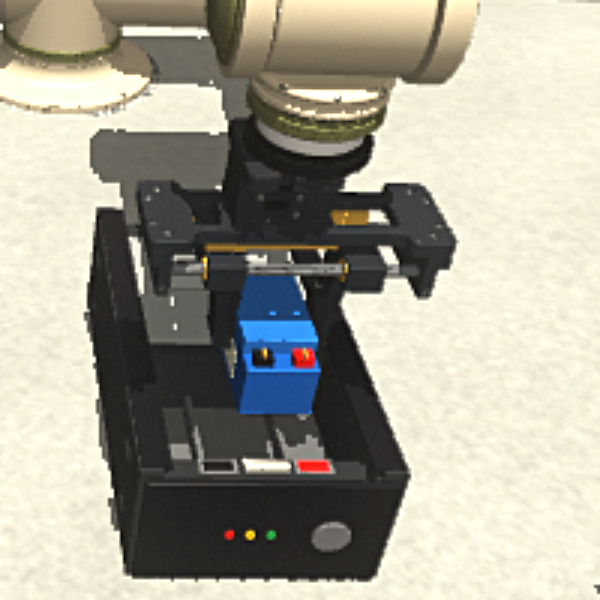

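View pics/s6_top.png

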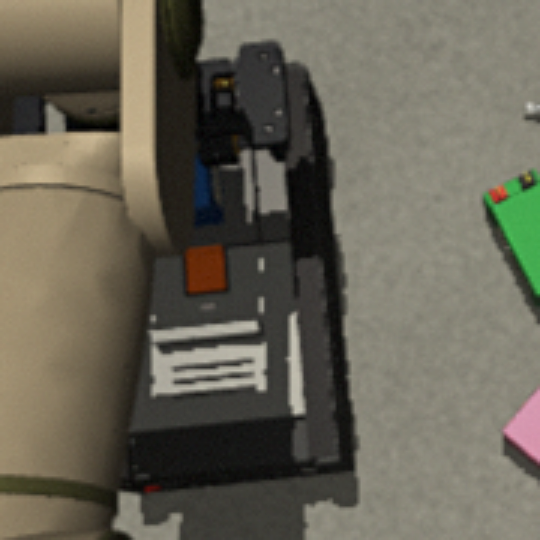

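The battery hangs over the bay in the scene crop at (280,360), terminals towards the contacts. I compare its front face and sides with the unit, both measured in this same view.

```bash
cat > loc.py <<'E'
import sys,pickle; from h import *
p=pickle.load(open(sys.argv[1],"rb"));X=cloud(p);hsv=cv2.cvtColor(p["img"],cv2.COLOR_RGB2HSV)
o=np.array([.599,.1510]);a=np.radians(6.15)
d=X[...,:2]-o;L=np.stack([d[...,0]*np.cos(a)+d[...,1]*np.sin(a),-d[...,0]*np.sin(a)+d[...,1]*np.cos(a)],-1)*1000
b=(hsv[...,0]>100)&(hsv[...,0]<125)&(hsv[...,1]>110)&(hsv[...,2]>30)&(abs(L[...,0]-72)<75)&(abs(L[...,1])<60)
b=cv2.morphologyEx(b.astype(np.uint8),cv2.MORPH_OPEN,np.ones((3,3)))>0
Z=X[...,2]*1000; lx,ly=L[...,0],L[...,1]
zt=np.percentile(Z[b],97);print("top z",zt)
f=b&(Z<zt-12)&(lx>np.percentile(lx[b],90)-8); print("front face lx med",np.median(lx[f]),"n",f.sum(),"ly",np.percentile(ly[f],[1,50,99]),"z",np.percentile(Z[f],[1,99]))
A=np.c_[ly[f],np.ones(f.sum())];print("front yaw rel ups",np.degrees(-np.arctan(np.linalg.lstsq(A,lx[f],rcond=None)[0][0])))
t=b&(Z>zt-5);print("top ly",np.percentile(ly[t],[1,99]),"lx",np.percentile(lx[t],[1,99]))
# bay walls seen: floor points
fl=(abs(lx-72)<60)&(abs(ly)<64)&(Z>28)&(Z<40)&~b;print("floor n",fl.sum(),"z",np.median(Z[fl]) if fl.any() else 0)
rb=(abs(lx-72)<50)&(abs(ly)<45)&(Z>46)&(Z<57)&~b
if rb.any(): print("rib ly",np.histogram(ly[rb],bins=np.arange(-44,46,4)))
r=(Z>103)&(Z<109)&(abs(lx)<150)&(abs(ly)<90)
for s in(1,-1): q=r&(s*ly>50); print("rail",s,np.percentile(s*ly[q],[1,99]))
E
echo empty; python3 loc.py scene0.pkl 2>&1 | tail -5; echo now; python3 loc.py s6scene.pkl
```

```text
empty
                       weights=wgt)
    slices_having_nans = np.isnan(arr[-1, ...])
                                  ~~~^^^^^^^^^
IndexError: index -1 is out of bounds for axis 0 with size 0
now
top z 180.5064972079152
front face lx med 123.0887886205175 n 406 ly [-22.63385767  -0.54336343  24.37918963] z [129.48131425 168.04019524]
front yaw rel ups -1.4717319591531943
top ly [-22.28827372  24.48741718] lx [ 40.61658103 108.65428511]
floor n 708 z 34.71940705111132
rib ly (array([ 2,  1, 20, 33,  1,  2,  1,  0,  0,  1,  0,  0,  0,  0,  0,  0,  0,
        0, 37,  7,  0,  0]), array([-44, -40, -36, -32, -28, -24, -20, -16, -12,  -8,  -4,   0,   4,
         8,  12,  16,  20,  24,  28,  32,  36,  40,  44]))
rail 1 [65.59261798 87.85268485]
rail -1 [66.06589203 87.81293056]
```

Rails read ±66 mm, so the unit frame is good. The battery is 2 mm too far forward and about 1 mm to the left. I correct that and lower to just above the floor.

```bash
python3 -m creep '[[[-0.01,0.1,0.03],0],[[0,0.3,0],0],[[0,0.3,0],0],[[0,0.25,0],0],[[0,0.2,0],0],[[0,0.1,0],0],[[0,0,0],0],[[0,0,0],0]]'
python3 go.py 0.67 0.158 0.0385 96.2
python3 bat.py s7; python3 loc.py s7scene.pkl
```

```text
t: 14.82
ee_pos: [0.6697, 0.1583, 0.0561]
eef_rot: [[-0.106, 0.001, -0.994], [0.994, 0.0, -0.106], [-0.0, -1.0, -0.001]]
force: [-0.1, -0.1, -4.7]
finger_gap: 0.541
t 14.825 pos [0.6697 0.1583 0.0561] yaw 96.09 joints [  3.5  43.4  62.6   0.   73.9 -92.6] F [-0.1 -0.1 -4.7] gap 0.541
shift units [-0.006  0.293 -0.003] max 0.29
turn units -0.022
scene 704 top z 0.1049 z range 0.034 (array([670.1, 157.1]), array([94.7, 55.5]), 3.31) all (array([673.9, 168.8]), array([106.5,  66. ]), -12.03)
top 43 top z 0.106 z range 0.099 (array([640.2, 133.8]), array([32.4,  9.1]), -2.16) all (array([640.2, 133.8]), array([32.4,  9.1]), -2.16)
reported [0.6697 0.1583 0.0561] [-0.1 -0.1 -4.7]
top z 105.17527557855949
front face lx med 120.67521778795742 n 101 ly [-23.01697598  -1.35518516  22.68595108] z [80.92875006 92.66210649]
front yaw rel ups -3.034721799344118
top ly [-22.89076569  24.24050912] lx [ 45.84471926 106.19180247]
floor n 256 z 34.958348014869756
rib ly (array([ 1,  1, 18, 32,  0,  4,  0,  0,  0,  0,  0,  0,  0,  0,  0,  0,  0,
        0,  0,  0,  0,  0]), array([-44, -40, -36, -32, -28, -24, -20, -16, -12,  -8,  -4,   0,   4,
         8,  12,  16,  20,  24,  28,  32,  36,  40,  44]))
rail 1 [65.83945413 87.96970106]
rail -1 [66.14195512 87.79413455]
```

View pics/s7_scene.png

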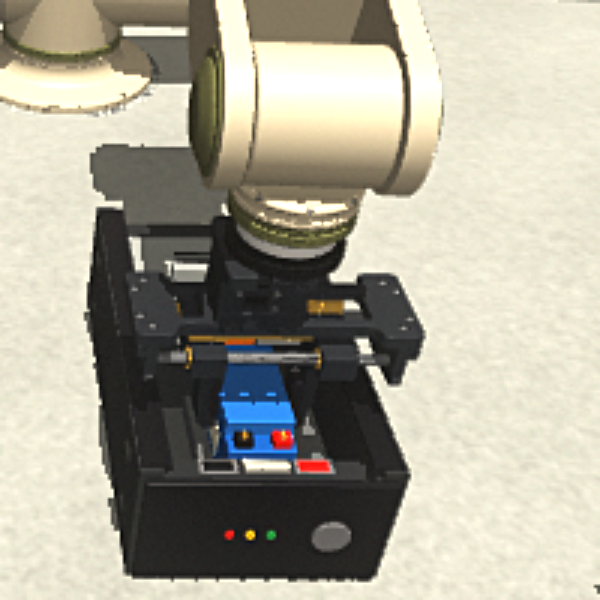

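```bash
python3 -m creep '[[[0,0.1,0],0],[[0,0.1,0],0],[[0,0.06,0],0],[[0,0,0],0]]'
python3 go.py 0.67 0.158 0.0375 96.2
python3 -m creep '[[[0,0.02,0],0],[[0,0.02,0],0],[[0,0,0],0]]'
```

```text
t: 15.42
ee_pos: [0.6692, 0.1583, 0.0393]
eef_rot: [[-0.106, -0.001, -0.994], [0.994, -0.0, -0.106], [-0.0, -1.0, 0.001]]
force: [-0.0, 0.2, -4.3]
finger_gap: 0.545
t 15.425 pos [0.6692 0.1583 0.0393] yaw 96.09 joints [  3.5  44.4  63.5  -0.   72.1 -92.6] F [-0.   0.2 -4.3] gap 0.545
shift units [-0.006  0.031 -0.013] max 0.03
turn units -0.022
t: 15.8
ee_pos: [0.6696, 0.1583, 0.0386]
eef_rot: [[-0.106, 0.001, -0.994], [0.994, 0.0, -0.106], [-0.0, -1.0, -0.001]]
force: [-2.8, -0.8, 5.2]
finger_gap: 0.544
```

Contact: the force went from -4.3 to +5.2 N. I check the height before letting go.

```bash
python3 bat.py s8; python3 loc.py s8scene.pkl|head -4
```

```text
scene 570 top z 0.0877 z range 0.035 (array([664.3, 165.7]), array([98.4, 52. ]), -9.22) all (array([665.4, 167.4]), array([100.4,  59.7]), -12.54)
top 44 top z 0.0898 z range 0.082 (array([639. , 134.1]), array([30.4,  8.1]), -1.99) all (array([639. , 134.1]), array([30.4,  8.1]), -1.99)
reported [0.6696 0.1583 0.0386] [-2.8 -0.8  5.2]
top z 87.78737230138219
front face lx med 105.84711995094527 n 28 ly [-22.88432165  -1.3523369    8.18323343] z [63.61759812 75.58870996]
front yaw rel ups -6.112370555689305
top ly [-22.44659208  24.59009777] lx [ 26.3640187  106.16003808]
```

View pics/s8_scene.png

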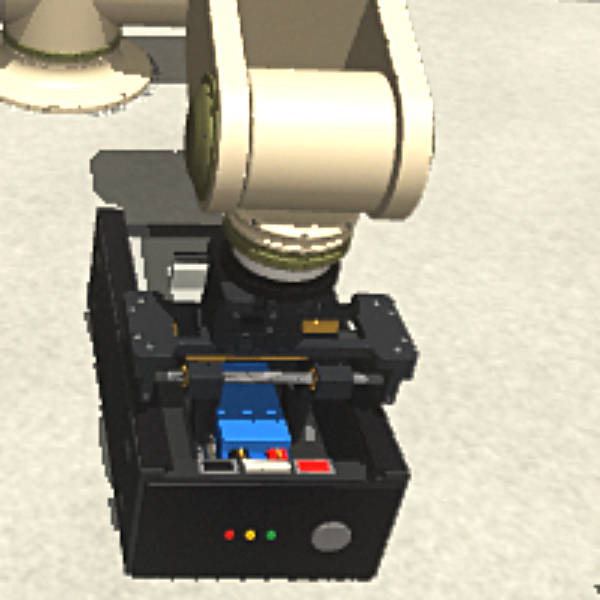

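The top reads 86–88 mm and the battery is level, so it is seated. I open the jaws only partway (the well has room), then lift straight up.

```bash
python3 -m creep '[[[0,0,0],0],[[0,0,0],0],[[0,0,0],0]]' 0.4
python3 -m creep '[[[0,-0.1,0],0],[[0,-0.2,0],0],[[0,-0.4,0],0],[[0,-0.5,0],0],[[0,-0.6,0],0],[[0,-0.6,0],0],[[0,-0.4,0],0],[[0,-0.2,0],0],[[0,0,0],0]]'
python3 bat.py s9; python3 loc.py s9scene.pkl|head -4
```

```text
t: 16.27
ee_pos: [0.6695, 0.1583, 0.0373]
eef_rot: [[-0.106, 0.0, -0.994], [0.994, 0.0, -0.106], [-0.0, -1.0, -0.0]]
force: [0.9, 0.3, 0.2]
finger_gap: 0.696
t: 17.4
ee_pos: [0.6695, 0.1583, 0.2181]
eef_rot: [[-0.106, 0.001, -0.994], [0.994, 0.0, -0.106], [-0.0, -1.0, -0.001]]
force: [-0.9, 0.7, -0.4]
finger_gap: 0.7
scene 754 top z 0.0875 z range 0.033 (array([660.3, 152. ]), array([100.6,  83.1]), -11.65) all (array([660., 156.]), array([108.5,  83.7]), -15.48)
top 767 top z 0.0888 z range 0.031 (array([667.5, 157.8]), array([93. , 48.8]), 6.51) all (array([672.3, 164.7]), array([104.3,  61.4]), 6.51)
reported [0.6695 0.1583 0.2181] [-0.9  0.7 -0.4]
top z 87.71298896199967
front face lx med 105.65175009082608 n 22 ly [-22.86134401 -18.97807196   2.47338174] z [62.86521511 75.45632593]
front yaw rel ups -9.845160328660654
top ly [-22.59536781  24.16368168] lx [ 27.11361718 106.42294726]
```

View pics/s9_scene.png

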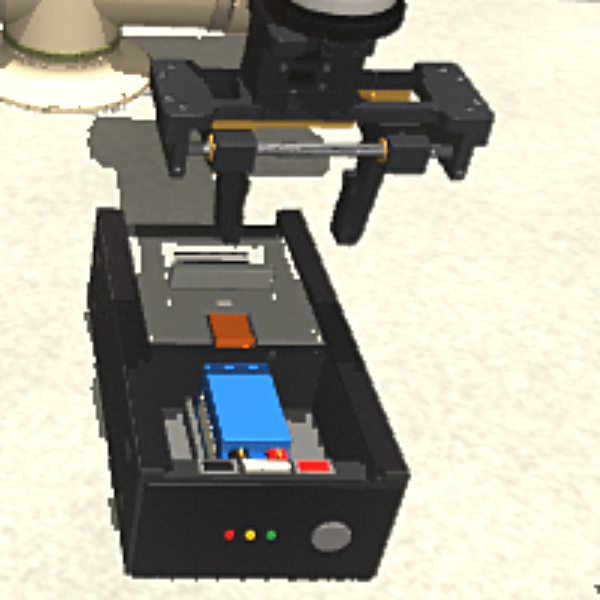

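The battery lies flat between the ribs with its terminals at the red/black contacts (scene crop (245–285,450)). Its top-view centre agrees with the bay. Next I shut the jaws and go behind the grip bar.

```bash
python3 -m creep '[[[0,0,0.2],0],[[0,0,0.5],0],[[0,0,0.6],0],[[0,0,0.6],0],[[0,0,0.4],0],[[0,0,0.25],0],[[0,0,0.1],0],[[0,0,0],0],[[0,0,0],0]]' -1
python3 go.py 0.5145 0.1419 0.088 96.2; python3 meas.py s10
python3 - <<'E'
import pickle;from h import *
p=pickle.load(open("s9top.pkl","rb"));q=pickle.load(open("s9scene.pkl","rb"))
for p in(p,q):
    X=cloud(p);m=(X[...,2]>.113)&(X[...,2]<.123)&(X[...,0]>.45)&(X[...,0]<.65)&(X[...,1]>.08)&(X[...,1]<.21);print("bar",rect(X[m]),m.sum())
E
```

```text
t: 18.62
ee_pos: [0.5117, 0.1414, 0.2171]
eef_rot: [[-0.106, -0.0, -0.994], [0.994, -0.0, -0.106], [0.0, -1.0, 0.0]]
force: [0.0, -0.5, -0.3]
finger_gap: 0.003
t 18.625 pos [0.5117 0.1414 0.2171] yaw 96.08 joints [  2.7  20.   77.7  -0.   82.3 -93.4] F [ 0.  -0.5 -0.3] gap 0.003
shift units [ 0.003  2.152 -0.047] max 2.15
turn units -0.023
tool y -0.07 83 [[-17.0, -70.0, -14.0], [3.0, -64.0, -10.0], [18.0, -60.0, 8.0]]
tool y -0.06 68 [[-16.0, -60.0, -13.0], [-2.0, -55.0, -11.0], [17.0, -50.0, -3.0]]
tool y -0.05 67 [[-15.0, -50.0, -14.0], [-2.0, -45.0, -11.0], [16.0, -40.0, 6.0]]
tool y -0.04 64 [[-14.0, -40.0, -14.0], [1.0, -35.0, -10.0], [16.0, -30.0, 4.0]]
tool y -0.03 52 [[-13.0, -30.0, -14.0], [0.0, -26.0, -11.0], [13.0, -20.0, 1.0]]
tool y -0.02 5 [[-2.0, -20.0, -11.0], [4.0, -20.0, -11.0], [9.0, -18.0, -9.0]]
lowest finger world z [0.235 0.236 0.237 0.237 0.237 0.237 0.238 0.238]
bar (array([548.3, 143.9]), array([79.7, 10.7]), -83.59) 173
bar (array([551.4, 145.4]), array([78.9, 11.9]), -85.22) 150
```

View pics/s10.png

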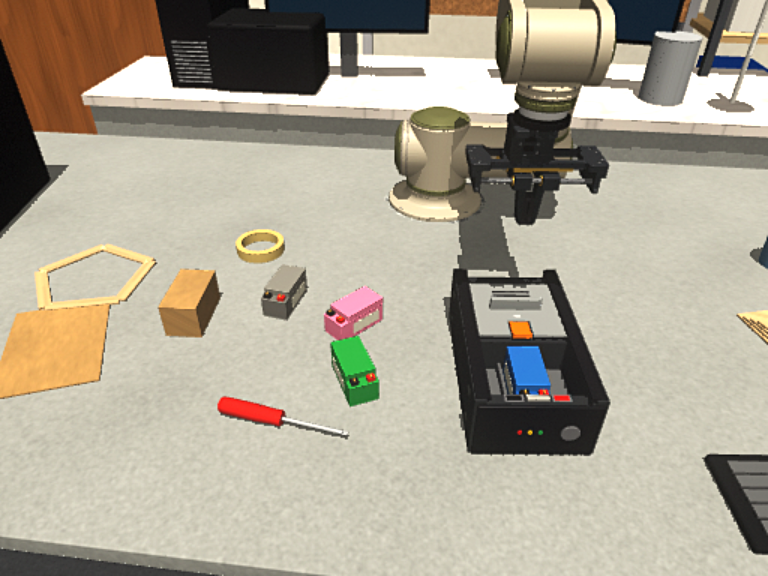

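Picture: jaws shut above the back of the cover at (528,205), bar at (515,300), battery in the bay at (527,370). Finger front face is about 20 mm behind the bar. I go down 2.15 units, tips to 107 mm.

```bash
python3 -m creep '[[[0,0.3,0],0],[[0,0.5,0],0],[[0,0.5,0],0],[[0,0.4,0],0],[[0,0.3,0],0],[[0,0.15,0],0],[[0,0,0],0],[[0,0,0],0]]'
python3 meas.py s11 | tail -3
```

```text
t: 19.68
ee_pos: [0.5118, 0.1415, 0.0891]
eef_rot: [[-0.106, 0.001, -0.994], [0.994, 0.0, -0.106], [-0.0, -1.0, -0.001]]
force: [-0.7, 0.2, -0.0]
finger_gap: 0.005
tool y -0.02 358 [[-74.0, -18.0, -31.0], [-10.0, -12.0, 4.0], [74.0, -10.0, 30.0]]
tool y -0.01 79 [[-59.0, -10.0, -5.0], [-19.0, -9.0, 10.0], [59.0, -8.0, 30.0]]
lowest finger world z [0.097 0.097 0.098 0.098 0.098 0.098 0.098 0.098]
```

View pics/s11.png

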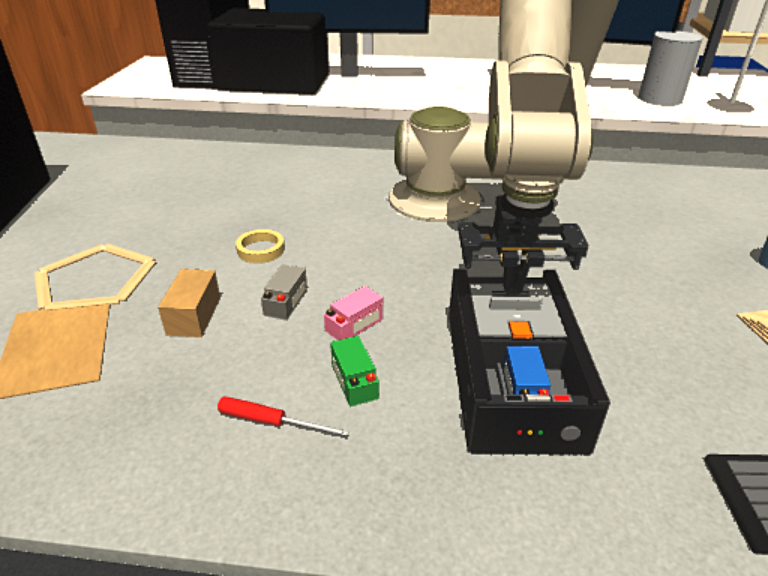

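Fingers are behind the bar at (515,300). Now I push: first to about 23 mm short of home, then slowly.

```bash
python3 -m creep '[[[0,0,-0.15],0],[[0,0,-0.15],0],[[0,0,-0.1],0],[[0,0,-0.2],0],[[0,0,-0.25],0],[[0,0,-0.25],0],[[0,0,-0.25],0],[[0,0,-0.25],0],[[0,0,-0.25],0],[[0,0,-0.15],0],[[0,0,-0.1],0],[[0,0,0],0]]'
python3 go.py 0.659 0.1573 0.088 96.2; python3 meas.py s12 | tail -1
```

```text
t: 21.22
ee_pos: [0.6369, 0.1547, 0.0883]
eef_rot: [[-0.106, 0.0, -0.994], [0.994, -0.0, -0.106], [-0.0, -1.0, -0.0]]
force: [-0.5, -0.7, 0.1]
finger_gap: 0.01
t 21.225 pos [0.6369 0.1547 0.0883] yaw 96.08 joints [  3.3  38.5  67.1  -0.   74.4 -92.7] F [-0.5 -0.7  0.1] gap 0.01
shift units [ 0.003  0.004 -0.371] max 0.37
turn units -0.023
lowest finger world z [0.097 0.097 0.098 0.098 0.098 0.098 0.098 0.098]
```

View pics/s12.png

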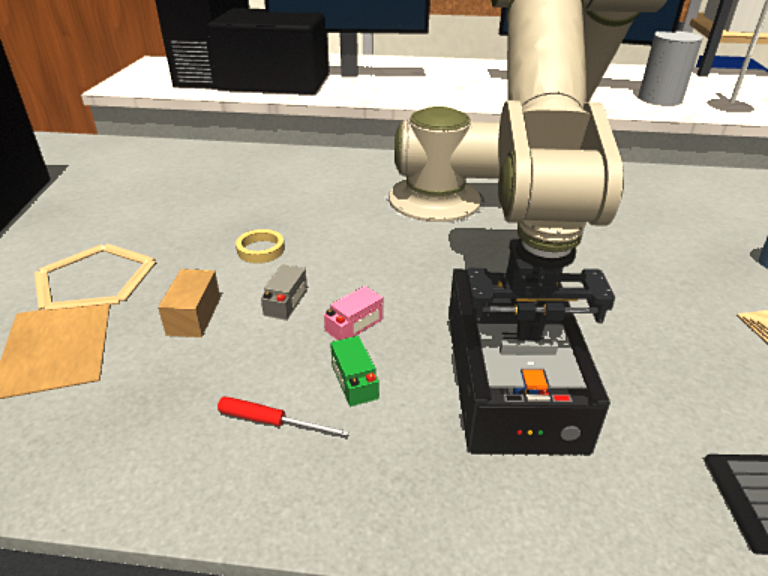

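The cover is nearly over the bay, tab at (536,380), with about 25 mm left. I continue slowly.

```bash
python3 -m creep '[[[0,0,-0.08],0],[[0,0,-0.08],0],[[0,0,-0.06],0],[[0,0,-0.06],0],[[0,0,0],0]]'
python3 -m creep '[[[0,0,-0.04],0],[[0,0,-0.04],0],[[0,0,0],0]]'
```

```text
t: 21.9
ee_pos: [0.6537, 0.1566, 0.0885]
eef_rot: [[-0.106, 0.001, -0.994], [0.994, 0.0, -0.106], [-0.0, -1.0, -0.001]]
force: [-0.2, -0.1, -0.7]
finger_gap: 0.011
t: 22.28
ee_pos: [0.6583, 0.1571, 0.0885]
eef_rot: [[-0.106, 0.0, -0.994], [0.994, 0.0, -0.106], [-0.0, -1.0, -0.0]]
force: [0.0, 0.3, -0.6]
finger_gap: -0.0
```

```bash
python3 -m creep '[[[0,0,-0.04],0],[[0,0,-0.04],0],[[0,0,0],0]]'
cat > cov.py <<'E'
import sys,pickle; from h import *
from station import imaging
for cam in("scene","top"):
    p=imaging.get_image(cam);X=cloud(p);n=sys.argv[1]
    o=np.array([.599,.1510] if cam=="scene" else [.5986,.1492]);a=np.radians(6.2);d=X[...,:2]-o
    lx=(d[...,0]*np.cos(a)+d[...,1]*np.sin(a))*1000;ly=(-d[...,0]*np.sin(a)+d[...,1]*np.cos(a))*1000;Z=X[...,2]*1000
    h=cv2.cvtColor(p["img"],cv2.COLOR_RGB2HSV)
    t=(h[...,0]>6)&(h[...,0]<18)&(h[...,1]>170)&(h[...,2]>60)&(abs(ly)<25)&(lx>0)&(lx<170)&(Z>85)&(Z<115)
    if t.sum()>5: print(cam,"tab lx",np.percentile(lx[t],[2,98]).round(1),"z",np.percentile(Z[t],[2,50,98]).round(1),t.sum())
    b=(Z>113)&(Z<123)&(abs(ly)<42)&(lx>40)&(lx<100)
    if b.sum()>5: print(cam,"bar lx",np.percentile(lx[b],[2,50,98]).round(1),b.sum())
    c=p["img"][150:310,280:420] if cam=="scene" else p["img"][80:240,100:240]
    cv2.imwrite(f"pics/{n}_{cam}.png",cv2.convertScaleAbs(cv2.resize(c[:,:,::-1],None,fx=3.6,fy=3.6),alpha=1.3))
E
python3 cov.py c1
```

```text
t: 22.65
ee_pos: [0.6612, 0.1574, 0.0885]
eef_rot: [[-0.106, -0.005, -0.994], [0.994, -0.001, -0.106], [-0.0, -1.0, 0.005]]
force: [-10.3, -1.7, 4.6]
finger_gap: 0.002
scene tab lx [114.6 148.7] z [ 91.8 100.1 103.6] 203
scene bar lx [68.8 82.7 86.2] 233
top bar lx [79.  81.2 82.3] 8
```

View pics/c1_scene.png

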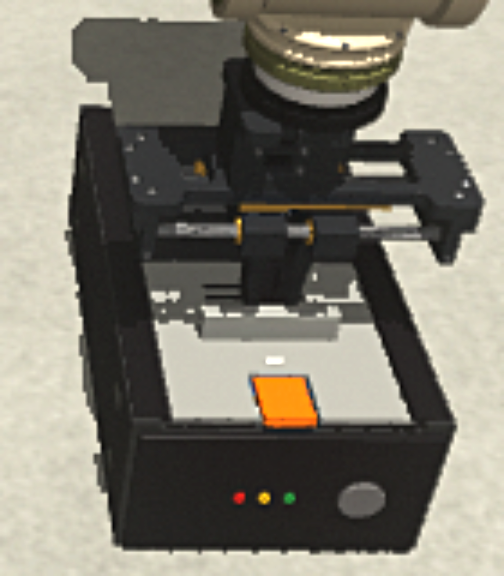

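Force rose to 10 N, bar front at lx≈83–86, tab at about 148 (the scene view reads about 3 mm long): nearly or fully home. One small push more to confirm the firm stop.

```bash
python3 -m creep '[[[0,0,-0.03],0],[[0,0,0],0]]'
```

```text
t: 23.0
ee_pos: [0.6612, 0.1574, 0.0885]
eef_rot: [[-0.106, -0.009, -0.994], [0.994, -0.001, -0.106], [-0.001, -1.0, 0.009]]
force: [-19.2, -4.1, 9.1]
finger_gap: 0.009
```

Force doubled to 19 N with no motion, so that is the firm stop. I back off, lift away to the side and look.

```bash
python3 -m creep '[[[0,0,0.05],0],[[0,0,0.15],0],[[0,-0.1,0.2],0],[[0,-0.4,0.2],0],[[0,-0.6,0.4],0],[[0,-0.6,0.6],0],[[0,-0.5,0.6],0],[[0,-0.3,0.6],0],[[0,0,0.5],0],[[0,0,0.3],0],[[0,0,0],0]]'
python3 cov.py c2
```

```text
t: 24.38
ee_pos: [0.4489, 0.1349, 0.2392]
eef_rot: [[-0.106, 0.001, -0.994], [0.994, 0.0, -0.106], [-0.0, -1.0, -0.001]]
force: [0.3, 0.3, 0.8]
finger_gap: 0.003
scene tab lx [114.5 148.7] z [ 92.  100.  103.4] 201
scene bar lx [76.2 83.  86.2] 195
top tab lx [113.2 145.1] z [ 90.2  99.9 104.8] 182
top bar lx [72.7 77.4 83. ] 172
```

View pics/c2_scene.png

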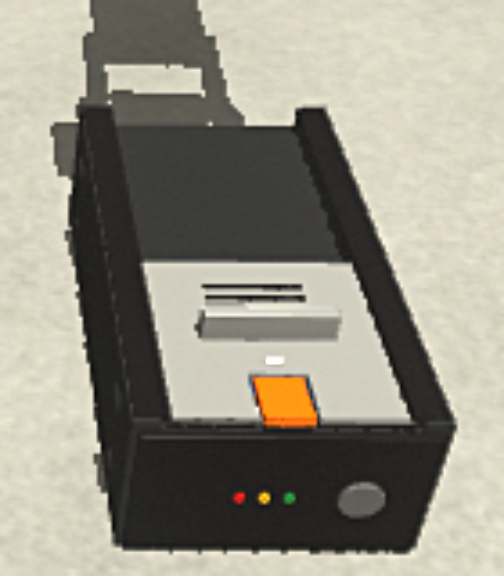

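View pics/c2_top.png

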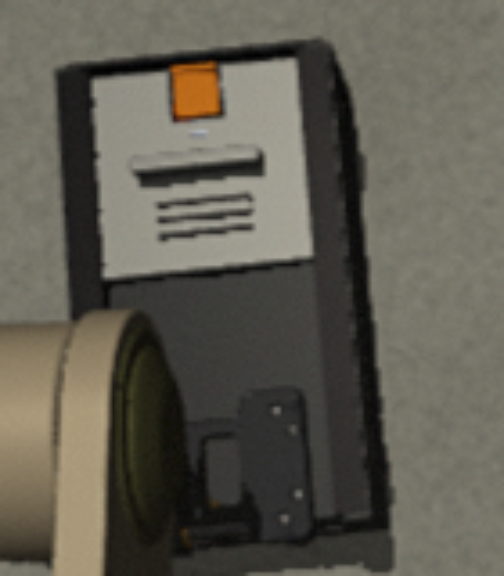

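Cover home: bar at lx 77.4 (expected 77.5), tab end at 145.1 (expected 145). The last check is tab flatness (a lifted tab would be 5 mm high at its end) and whether the bystanders stayed put.

```bash
python3 - <<'E'
from station import imaging; from h import *; import pickle
for cam in("scene","top"):
    p=imaging.get_image(cam);X=cloud(p);q=pickle.load(open(cam+"0.pkl","rb"))
    o=np.array([.599,.1510] if cam=="scene" else [.5986,.1492]);a=np.radians(6.2)
    def tabz(p,lo,hi):
        X=cloud(p);d=X[...,:2]-o;lx=(d[...,0]*np.cos(a)+d[...,1]*np.sin(a))*1000;ly=(-d[...,0]*np.sin(a)+d[...,1]*np.cos(a))*1000
        r=[]
        for l in np.arange(lo,hi,6):
            m=(lx>l)&(lx<l+6)&(abs(ly)<11)&(X[...,2]>.085);r.append((round(float(l)),round(float(np.median(X[m][:,2]))*1000 if False else float(np.median(X[m][:,2])*1000),1) if m.any() else None))
        return r
    print(cam,"tab now",tabz(p,90,150)); print("  before",tabz(q,-36,24))
    df=np.abs(p["img"].astype(int)-q["img"]).max(2)
    for n in("screwdriver","carton","tape","spent_center"):
        for pp,l in((q,"before"),(p,"now")):
            if pp is p: r=imaging.find_in(n,p); print(n,[(np.round(d["location"]).tolist(),round(d["p"],2)) for d in r][:2])
    cv2.imwrite(f"pics/f_{cam}.png",cv2.resize(np.hstack([q["img"],p["img"]])[:,:,::-1],(800,300)))
E
```

```text
scene tab now [(90, 99.5), (96, 100.3), (102, 100.4), (108, 99.1), (114, 99.9), (120, 99.9), (126, 100.0), (132, 100.3), (138, 99.5), (144, 100.4)]
  before [(-36, 99.6), (-30, 99.8), (-24, 99.5), (-18, 99.2), (-12, 99.4), (-6, 100.0), (0, 99.4), (6, 100.3), (12, 93.6), (18, 90.3)]
screwdriver [([164.0, 276.0], 0.72), ([174.0, 165.0], 0.4)]
carton [([127.0, 203.0], 0.83)]
tape [([171.0, 167.0], 0.69)]
spent_center [([189.0, 195.0], 0.61)]
top tab now [(90, 100.0), (96, 99.5), (102, 99.4), (108, 99.6), (114, 100.6), (120, 99.3), (126, 100.0), (132, 99.8), (138, 100.4), (144, 101.1)]
  before [(-36, 100.1), (-30, 100.8), (-24, 99.5), (-18, 98.6), (-12, 99.8), (-6, 100.8), (0, 100.3), (6, 100.2), (12, 101.6), (18, 96.1)]
screwdriver [([319.0, 113.0], 0.93)]
carton [([405.0, 200.0], 0.58)]
tape [([395.0, 300.0], 0.96)]
spent_center [([336.0, 231.0], 0.97)]
```

View pics/f_scene.png

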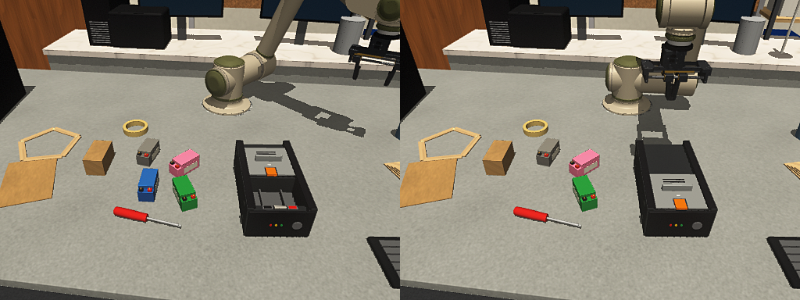

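The tab is flat along its length (99–101 mm). The before/after views show everything else in place, and the gripper is clear.

```bash
python3 -c "
from station import ticket;print(ticket.sign_off())"
```

```text
the job is handed in; nothing more can be done
None
```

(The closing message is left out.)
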